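# Centre-punch a jar lid with an automatic punch

## Robot

A 7-joint arm with a two-finger parallel gripper is mounted at the origin on the work surface. World frame = base frame: x ahead of the robot, y to its left, z up, the work surface at z = 0. Lengths are in m, angles in rad, forces in N, time in s.
With the tool pointing down it reaches from about 0.35 to 0.9 m from the base axis. Payload 19.9 kg.
Tool frame: the origin (TCP) lies at the very end of the fingers, on their centre line; the grasp point (between the pads) lies 19 mm behind it; z points along the fingers, y is the line along which they close (so a half turn about z gives the same grasp; the last joint's range is limited). The gripper opens to 85 mm and grips with 20 to 120 N. Pads are 22 mm wide; open, the fingers measure 114 mm over their backs; the gripper's body (76 mm by 85 mm) begins 54 mm behind the grasp point. The pads swing forward as they close: fully open they stand 13 mm farther back than shut.
Start: joints at [1.208, 0.417, -0.01, 1.614, 0.005, 1.111, -0.053], TCP at [0.198, -0.593, 0.231] pointing down, gripper open.
Joint ranges: [-2.81, 2.81], [-0.39, 2.02], [-1.27, 1.25], [0.06, 2.57], [-1.19, 4.33], [0.19, 2], [-2.82, 2.82]. Speed limits (rad/s): [1.89, 1.89, 2.39, 2.39, 3.01, 3.01, 3.01].

## Interface

Orientations are given as a rotation vector (axis times angle).
In Python, from station import observe, get_image, camera_params, finish_job gives the robot as it stands.
- The arm moves only by the shell command python3 -m jog 'ROWS' [FORCE]. ROWS is JSON, a list of rows, each an object of numbers: "x", "y", "z": the shift along the tool's x, y, z in m; "wx", "wy", "wz": the turn, a rotation vector about the tool's x, y, z in degrees; "hand": the closure, from -1 (fully open) to 1 (shut). A call has 1 to 5 rows; each row is the pose to reach, as a shift and turn from the pose commanded when the call began, along the tool's axes at that moment; what a row does not reach only later rows make up. A row lasts 1/10 s, in which the tool goes at most 50 mm and 8.59 degrees, less where a joint would pass 70% of its speed; a pose out of reach is approached as far as the arm can. A call with a gripper value outside its range is refused whole. The fingers move at their own pace and stop on an object; FORCE is the grip in N (left out, the last holds). Time passes only in rows, so rows that repeat a pose let the fingers close. It gives the time, the measured TCP pose, the force, the opening and the grip force at its end, in the units of the state.
- observe(): the state, without advancing time (a new reading comes with each control period).
- get_image(name): name is "scene" or "top" or "wrist"; returns (picture, depth): 384x512x3 uint8, red, green, blue; 384x512 float32, m along the optical axis (not along the pixel's ray), 0 where there is no reading.
- camera_params(name): a dict with "intrinsics" (3x3 intrinsics, pixels), "distortion" ([k1, k2, p1, p2, k3] as OpenCV has them; the pictures are not rectified), "xyz" and "rotation" of the camera in the world. Camera axes: x right, y down, z forward; pixel columns grow to the right and rows downward; lengths in m; the calibration is good to about 2 mm. A picture is of the moment at which its call begins: read the wrist's pose just before it. camera_params takes no time and is no camera call; for the wrist camera it gives the pose at the moment of the call.
- finish_job(): hands the job in; it is judged then, once.
The state is a dict: "time_s": time; "joint_positions": joint angles; "joint_velocities": joint speeds; "joint_efforts": joint torques, N m; "tcp_pos": TCP position; "ee_rot": TCP orientation; "ft_force": force on the tool from outside, world axes, zero at the start; "torque": the same for the moment, N m; "width": opening from 0.0 (shut) to 1.0 (fully open); "grasp_force": force on a finger pad.
Only numpy, scipy, OpenCV 4.12 (cv2) and the standard library are available. Lean on these libraries where they do the work, as an engineer would, in place of code of your own. Each camera call takes 0.05 s, during which the arm holds its last target. There are 200 camera calls.

## Task

Mark the tin jar lid on the wooden bench block for drilling: lift the automatic centre punch out of its stand, set its point inside the small scribed circle on the lid and, keeping the punch upright, press it straight down until you feel its spring snap, stopping there and not ramming it on against its stop. Then lower the punch gently back into the stand hole it came from so that it hangs upright on its shoulder, and let go. Do not press the punch into anything else, and leave the lid on its block and everything else where it is.

Things in the scene. Friction and masses are not known exactly. Their poses are not given: they have to be found in the camera images.
- punch: Steel automatic centre punch standing point down in the stand, 180 g. Origin on its axis at the shoulder; z up the axis, away from the point. Above the shoulder a round barrel 20 mm across, 86 mm long (red ring at its foot, knurled cap on top); grip the barrel. Below it a nose 12 mm across, 28 mm long, then a slim spindle and a 5 mm point.
- punch_cap (a point): Centre of the punch's top face, 86 mm above the shoulder. How the punch works: pressed down, the spindle slides up into the nose against a spring: 3 N at first, climbing to about 14 N at 8 to 10 mm of travel; at about 10.5 mm the spring trips and the force collapses to 2 to 6 N. At 13 mm is a hard stop, where the force shoots up. Lifted, the spindle springs out again.
- punch_end (a point): On the punch's axis, fixed to the sliding spindle: where the point would end at its longest, 61 mm below the shoulder with the spindle out; it rises towards the shoulder as the spindle goes in. The point is clamped in a collet at whatever stick-out was set by hand, and really ends somewhere 0 to 14 mm higher than this (not measured: find the touch by feel).
- stand: Dark hardwood tool stand fixed to the ledge, 70 mm (x) by 160 mm (y), 70 mm high: a 20 mm thick rail on two end cheeks, open below, with two vertical 16 mm through holes on its y axis at y = -35 mm (the punch's) and y = +35 mm (the scriber's), 2 mm chamfers. Yaw 0: its x axis along world x. Origin at the centre of its underside, z up.
- stand_hole (a point): Centre of the mouth of the punch's hole, in the stand's top face, 70 mm above the ledge. Hanging home, the punch's shoulder rests on this face, its origin at this height and within 2 mm of this point.
- block: Pale hardwood bench block fixed to the ledge, 110 x 110 x 30 mm, with a round boss 63 mm in diameter and 7 mm high on top. Origin at the centre of its underside.
- lid: Gold-coloured tin jar lid with its liner, 70 mm in diameter, 12 mm high, 30 g, loosely capped over the block's boss, flat top up and 43 mm above the ledge. Origin at the centre of the lid's underside (lower edge of the skirt), 31 mm above the ledge; z up.
- mark (a point): Centre of the scribed circle (8 mm across) on the top face of the lid, where two dark layout lines cross, 12 mm from the lid's centre along its x axis.
- scriber: Scriber with a wooden handle, 21 mm collar, standing in the stand's other hole, 56 mm above the stand's top. Leave alone. Origin on its axis at the stand's top face.
- spare_lid: A second tin lid, 70 mm, 12 mm high, with a black hole, lying on the ledge. Leave alone. Origin at the centre of its underside.
- jar: Small open glass jar, 66 mm in diameter, 85 mm high, standing on the ledge. Fragile, leave alone. Origin at the centre of its underside.
- ladle: Stainless ladle lying on the ledge, bowl 90 mm, handle about 290 mm along its own y. Leave alone. Origin under the bowl.
Things that resemble listed ones, but are neither listed nor needed, are in the scene too. There is more than one size of the stand; the job needs the smallest.

How it is judged:
By the outcome, as a careful person would: the job done as asked, in the order asked, and still so for the second after the job is handed in, with the robot touching nothing.
It also fails if it takes over 67 s, if anything falls off the work surface, if the arm or the gripper's body presses on something with over 40 N, if the wrist force passes 120 N, or if a joint passes its speed limit or range.

## Working session

There is one attempt and no reset: what is moved stays moved. The work goes in short steps, Python scripts to look and compute and a shell command to move; the robot and the scene stay as the last step left them, time stands still between calls to the robot, and variables do not carry over. Pictures are saved under pics/ and viewed, at most 10 in all, crops included, and the job is handed in when it is done.

```bash
mkdir -p pics; ls
python3 - <<'E'
from station import *
import cv2,numpy as np
s=observe();print(s)
for n in("scene","top"):
    im,d=get_image(n);cv2.imwrite(f"pics/{n}0.png",im[:,:,::-1]);np.savez(f"{n}0.npz",im=im,d=d)
    print(n,camera_params(n))
print(camera_params("wrist"))
E
```

```text
pics
{'time_s': 0.0, 'joint_positions': array([ 1.20746688,  0.41800313, -0.01030778,  1.61416511,  0.00472485,
        1.11067854, -0.05300782]), 'joint_velocities': array([-7.11364080e-04,  5.81034394e-04, -2.30819998e-04,  1.81512591e-05,
        4.77072523e-04,  2.49961653e-04,  2.27774186e-04]), 'joint_efforts': array([ 6.46165172e-04, -8.64444995e+01,  6.79205116e-01, -4.34897804e+01,
        1.91319210e-02,  7.44190591e-03, -2.02414913e-05]), 'tcp_pos': array([ 0.19756844, -0.59259455,  0.23064586]), 'ee_rot': array([-3.09982612e+00, -5.03183161e-01,  4.81608354e-04]), 'ft_force': array([-0.01761075, -0.23031655,  0.43890812]), 'torque': array([-0.00071334, -0.05252288,  0.05366537]), 'grasp_force': 0.0, 'width': 1.0005744026223626}
scene {'intrinsics': array([[446.47306358,   0.        , 259.45740799],
       [  0.        , 446.47306358, 187.81885149],
       [  0.        ,   0.        ,   1.        ]]), 'distortion': array([-0.00174498,  0.        ,  0.        ,  0.        ,  0.        ]), 'xyz': array([1.15002711, 0.45011826, 1.04604427]), 'rotation': array([-1.08934544, -2.47347176,  0.94362316])}
top {'intrinsics': array([[476.66095009,   0.        , 261.4652672 ],
       [  0.        , 476.66095009, 193.13073076],
       [  0.        ,   0.        ,   1.        ]]), 'distortion': array([0.01746671, 0.        , 0.        , 0.        , 0.        ]), 'xyz': array([ 0.36593745, -0.08267293,  1.3881233 ]), 'rotation': array([-2.16076323,  2.16705801, -0.16216216])}
{'intrinsics': array([[285.13762572,   0.        , 256.33621787],
       [  0.        , 285.13762572, 194.05377735],
       [  0.        ,   0.        ,   1.        ]]), 'distortion': array([-0.01280727,  0.        ,  0.        ,  0.        ,  0.        ]), 'xyz': array([ 0.2687477 , -0.56968906,  0.37434613]), 'rotation': array([ 2.34406709, -1.69031026, -0.25494525])}
```

View pics/top0.png

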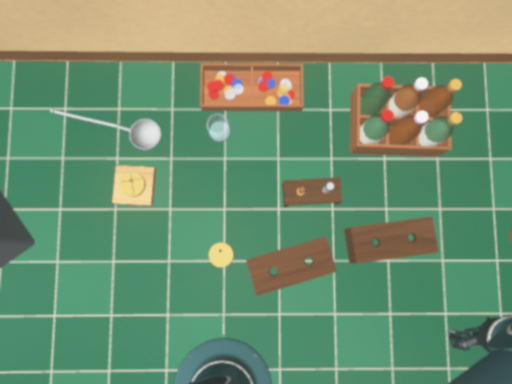

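View pics/scene0.png

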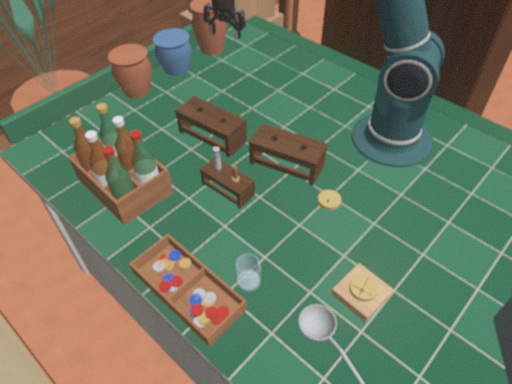

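Top view (image up = +x, left = +y): there are three stands, at (312,191) small, (291,265) large and (392,240) large. Only the small one at (312,191) holds two tools, and it fits the 160 mm size. There are also two lids: the one on the block at (132,185), and the spare with a black hole at (221,255). I'll confirm this in a crop and take coarse positions.

```bash
cat > h.py <<'E'
import numpy as np,cv2
from station import *
from scipy.spatial.transform import Rotation as R
def ray(p,uv):
    q=cv2.undistortPoints(np.array([[uv]],float),p["intrinsics"],p["distortion"])[0,0]
    return np.array(p["xyz"]),R.from_rotvec(p["rotation"]).apply([q[0],q[1],1.])
def at_z(p,uv,z):
    o,d=ray(p,uv);return o+d*(z-o[2])/d[2]
def proj(p,X):
    Rm=R.from_rotvec(p["rotation"]).inv();t=-Rm.apply(p["xyz"])
    return cv2.projectPoints(np.array([X],float),Rm.as_rotvec(),t,p["intrinsics"],p["distortion"])[0].ravel()
def tri(L):
    A=0;b=0
    for p,uv in L:
        o,d=ray(p,uv);d=d/np.linalg.norm(d);M=np.eye(3)-np.outer(d,d);A=A+M;b=b+M@o
    X=np.linalg.solve(A,b);return X,[np.round(proj(p,X)-uv,1) for p,uv in L]
def cloud(p,d):
    v,u=np.mgrid[:384,:512];q=cv2.undistortPoints(np.stack([u.ravel(),v.ravel()],1)[:,None].astype(float),p["intrinsics"],p["distortion"])[:,0]
    X=np.c_[q,np.ones(len(q))]*d.ravel()[:,None]
    return (R.from_rotvec(p["rotation"]).apply(X)+p["xyz"]).reshape(384,512,3)
E
python3 - <<'E'
from h import *
t=np.load("top0.npz");s=np.load("scene0.npz");pt=camera_params("top");ps=camera_params("scene")
Ct=cloud(pt,t["d"]);Cs=cloud(ps,s["d"])
for n,(u,v) in dict(punch=(329,186),scriber=(300,191),railmid=(314,191),lid=(132,185),block=(117,200),spare=(215,255),jar=(218,127),bigA=(291,265),bigB=(392,240)).items(): print(n,Ct[v,u].round(3))
for n,(u,v) in dict(punch=(217,150),lid=(362,288)).items(): print(n,Cs[v,u].round(3))
# stand top face
for nm,C in(("top",Ct),("scene",Cs)):
    P=C.reshape(-1,3)
    c=Ct[191,314]
    m=(abs(P[:,2]-.07)<.006)&(np.hypot(*(P[:,:2]-c[:2]).T)<.11)
    print(nm,m.sum(),P[m].min(0).round(4),P[m].max(0).round(4))
    c=Ct[185,132];m=(P[:,2]>.037)&(P[:,2]<.06)&(np.hypot(*(P[:,:2]-c[:2]).T)<.08)
    print(" lid",m.sum(),P[m].min(0).round(4),P[m].max(0).round(4),np.median(P[m],0).round(4))
a=cv2.resize(t["im"][150:230,270:360],None,fx=4.4,fy=4.4,interpolation=3)
b=cv2.resize(t["im"][150:230,90:180],None,fx=4.4,fy=4.4,interpolation=3)
cv2.imwrite("pics/crop1.png",np.hstack([a,b])[:,:,::-1])
E
```

```text
punch [ 0.545 -0.285  0.157]
scriber [ 0.536 -0.212  0.123]
railmid [ 0.543 -0.257  0.067]
lid [0.564 0.256 0.045]
block [0.523 0.3   0.031]
spare [0.367 0.022 0.015]
jar [0.743 0.017 0.01 ]
bigA [ 0.339 -0.188  0.096]
bigB [ 0.405 -0.462  0.097]
punch [ 0.549 -0.28   0.155]
lid [0.579 0.259 0.05 ]
top 1243 [ 0.5034 -0.3328  0.0641] [ 0.5806 -0.1726  0.076 ]
 lid 490 [0.517  0.1989 0.0371] [0.6117 0.3097 0.0519] [0.5669 0.2554 0.0432]
scene 821 [ 0.5056 -0.335   0.064 ] [ 0.5867 -0.1691  0.076 ]
 lid 580 [0.5344 0.2232 0.0372] [0.605  0.293  0.0496] [0.5709 0.2591 0.0438]
```

View pics/crop1.png

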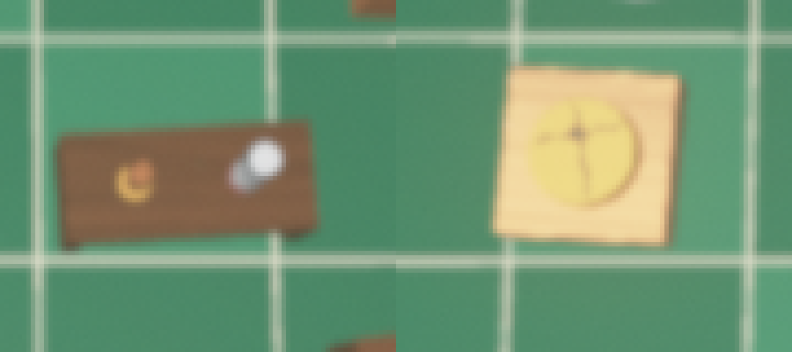

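The crop confirms it. The 70x160 stand holds the steel punch at top px (329,186) and the scriber with its orange/wood handle at (300,191). The lid has its mark crossing at top px (131,180). I'll move over the stand with tool y turned along world x.

```bash
python3 -m jog '[{"x":0.04,"y":-0.017,"z":-0.01,"wz":-7},{"x":0.085,"y":-0.036,"z":-0.02,"wz":-15},{"x":0.13,"y":-0.055,"z":-0.03,"wz":-23},{"x":0.175,"y":-0.074,"z":-0.03,"wz":-31},{"x":0.213,"y":-0.090,"z":-0.03,"wz":-37}]'
python3 - <<'E'
from h import *
s=observe();M=R.from_rotvec(s["ee_rot"]).as_matrix();print(s["tcp_pos"],M.round(4))
T=np.array([.545,-.262,.26]);print("shift",M.T@(T-s["tcp_pos"]),"wz",-np.degrees(np.pi/2-np.arctan2(M[1,0],M[0,0])))
E
```

```text
[ 0.19759034 -0.59261631  0.23073569] [[ 9.487e-01  3.163e-01 -4.000e-04]
 [ 3.163e-01 -9.487e-01  1.000e-03]
 [-1.000e-04 -1.100e-03 -1.000e+00]]
shift [ 0.43414631 -0.20378643 -0.02907035] wz -71.56051801389275$[0]: bad value
```

```bash
python3 -m jog --help; python3 -m jog '[{"x":0.04,"y":-0.017,"z":-0.01,"wx":0,"wy":0,"wz":-7,"hand":-1}]'
```

```text
time_s: 0.2
tcp_pos: [0.2257, -0.5659, 0.2396]
ee_rot: [-3.065, -0.681, 0.005]
ft_force: [1.0, -0.8, -0.1]
width: 1.0
grasp_force: 0.0invalid input: not JSON, or not a number
```

```bash
python3 -m jog '[{"x":0.04,"y":-0.013,"z":-0.01,"wz":-6,"hand":-1},{"x":0.083,"y":-0.027,"z":-0.02,"wz":-13,"hand":-1},{"x":0.125,"y":-0.041,"z":-0.02,"wz":-20,"hand":-1},{"x":0.166,"y":-0.055,"z":-0.02,"wz":-27,"hand":-1},{"x":0.207,"y":-0.069,"z":-0.02,"wz":-34,"hand":-1}]'
python3 - <<'E'
from h import *
s=observe();M=R.from_rotvec(s["ee_rot"]).as_matrix();print(s["tcp_pos"])
T=np.array([.545,-.262,.26]);print("shift",M.T@(T-s["tcp_pos"]),"wz",-np.degrees(np.pi/2-np.arctan2(M[1,0],M[0,0])))
E
```

```text
[ 0.22571738 -0.56589852  0.23957474]
shift [ 0.41784381 -0.14027033 -0.02106372] wz -64.96202146955133$[0]: bad value
```

```bash
python3 -m jog '[{"x":0.04,"y":-0.013,"z":-0.01,"wx":0,"wy":0,"wz":-6,"hand":-1},{"x":0.083,"y":-0.027,"z":-0.02,"wx":0,"wy":0,"wz":-13,"hand":-1},{"x":0.125,"y":-0.041,"z":-0.02,"wx":0,"wy":0,"wz":-20,"hand":-1},{"x":0.166,"y":-0.055,"z":-0.02,"wx":0,"wy":0,"wz":-27,"hand":-1},{"x":0.207,"y":-0.069,"z":-0.02,"wx":0,"wy":0,"wz":-34,"hand":-1}]'
python3 - <<'E'
from h import *
s=observe();M=R.from_rotvec(s["ee_rot"]).as_matrix();print(s["tcp_pos"])
T=np.array([.545,-.262,.26]);print("shift",M.T@(T-s["tcp_pos"]),"wz",-np.degrees(np.pi/2-np.arctan2(M[1,0],M[0,0])))
E
```

```text
time_s: 0.7
tcp_pos: [0.3885, -0.4114, 0.2612]
ee_rot: [-2.724, -1.564, 0.0]
ft_force: [0.0, -1.2, -0.2]
width: 1.0
grasp_force: 0.0
[ 0.38847797 -0.41139685  0.26123357]
shift [0.20792802 0.0598713  0.00120345] wz -30.270951661205725
```

```bash
python3 -m jog '[{"x":0.045,"y":0.013,"z":0,"wx":0,"wy":0,"wz":-7,"hand":-1},{"x":0.09,"y":0.026,"z":0,"wx":0,"wy":0,"wz":-14,"hand":-1},{"x":0.135,"y":0.039,"z":0,"wx":0,"wy":0,"wz":-21,"hand":-1},{"x":0.178,"y":0.052,"z":0,"wx":0,"wy":0,"wz":-27,"hand":-1},{"x":0.208,"y":0.060,"z":0,"wx":0,"wy":0,"wz":-30.4,"hand":-1}]'
python3 - <<'E'
from h import *
s=observe();M=R.from_rotvec(s["ee_rot"]).as_matrix();print(s["tcp_pos"],M.round(4))
p=camera_params("wrist");im,d=get_image("wrist");cv2.imwrite("pics/w1.png",im[:,:,::-1]);np.savez("w1.npz",im=im,d=d,**p)
print(p["xyz"],R.from_rotvec(p["rotation"]).as_matrix().round(3))
for n,X in dict(hole=(.545,-.288,.07),cap=(.545,-.288,.156),scr=(.545,-.218,.126)).items():print(n,proj(p,X))
E
```

```text
time_s: 1.2
tcp_pos: [0.5468, -0.2615, 0.261]
ee_rot: [-2.217, -2.225, -0.001]
ft_force: [-0.3, 0.0, -0.3]
width: 1.001
grasp_force: 0.0
[ 0.54675845 -0.26150912  0.26101073] [[-0.0037  1.     -0.    ]
 [ 1.      0.0037  0.001 ]
 [ 0.001  -0.     -1.    ]]
[ 0.54665809 -0.18744156  0.40474563] [[ 1.     0.003  0.001]
 [ 0.003 -0.956 -0.292]
 [-0.     0.292 -0.956]]
hole [254.74323503 192.72975237]
cap [254.2525244  219.12270471]
scr [254.52978529 140.04477767]
```

View pics/w1.png

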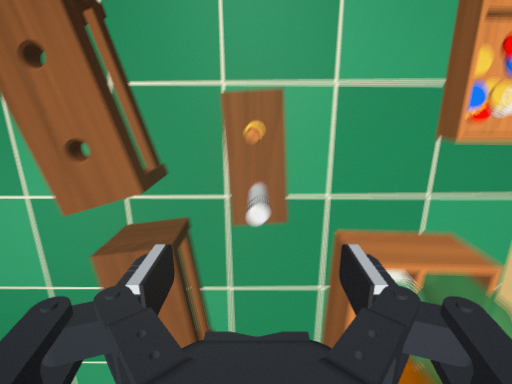

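Wrist view: the punch cap is at (259,208), the scriber at (254,132), and the stand top spans columns 223–286 and rows 90–223. I'll take a second wrist view and measure.

```bash
python3 -m jog '[{"x":-0.014,"y":0,"z":0.015,"wx":0,"wy":0,"wz":-0.1,"hand":-1},{"x":-0.028,"y":0,"z":0.03,"wx":0,"wy":0,"wz":-0.2,"hand":-1},{"x":-0.028,"y":0,"z":0.03,"wx":0,"wy":0,"wz":-0.2,"hand":-1}]'
python3 - <<'E'
from h import *
p=camera_params("wrist");im,d=get_image("wrist");cv2.imwrite("pics/w2.png",im[:,:,::-1]);np.savez("w2.npz",im=im,d=d,**p)
print(observe()["tcp_pos"])
out=[]
for f in("w1","w2"):
    z=np.load(f+".npz");p={k:z[k] for k in("intrinsics","distortion","xyz","rotation")};C=cloud(p,z["d"]);im=z["im"]
    near=np.hypot(C[...,0]-.545,C[...,1]+.288)<.04
    m=(near&(C[...,2]>.146)&(C[...,2]<.17)); v,u=np.nonzero(m);print(f,"cap depth",m.sum(),C[m].mean(0).round(4),C[m].min(0).round(4),C[m].max(0).round(4),u.mean(),v.mean())
    out.append((p,(u.mean(),v.mean())))
    m=(abs(C[...,2]-.07)<.005)&(abs(C[...,0]-.545)<.06)&(abs(C[...,1]+.253)<.11)
    P=C[m];r=cv2.minAreaRect(P[:,:2].astype(np.float32)*1000);print(" stand",r,P[:,2].mean())
    print(" pctl",np.percentile(P,[1,99],axis=0).round(4))
print(tri(out))
a=np.load("w1.npz")["im"][180:240,225:295];b=im[150:290,200:320]
cv2.imwrite("pics/crop2.png",np.hstack([cv2.resize(a,(400,343),interpolation=3),cv2.resize(b,(294,343),interpolation=3)])[:,:,::-1])
E
```

```text
time_s: 1.55
tcp_pos: [0.5426, -0.2952, 0.2281]
ee_rot: [-2.223, -2.215, 0.004]
ft_force: [-0.9, 0.0, -1.1]
width: 1.0
grasp_force: 0.0
[ 0.54334741 -0.29409346  0.22946802]
w1 cap depth 405 [ 0.5461 -0.2846  0.1559] [ 0.5362 -0.2959  0.1461] [ 0.5561 -0.2756  0.1587] 255.4 215.6641975308642
 stand ((544.004150390625, -251.58810424804688), (70.11273956298828, 160.59902954101562), 3.237859010696411) 0.0711664073589218
 pctl [[ 0.5075 -0.329   0.0695]
 [ 0.5799 -0.1725  0.0729]]
w2 cap depth 552 [ 0.5459 -0.2849  0.1562] [ 0.5356 -0.2963  0.146 ] [ 0.5561 -0.2758  0.1591] 260.643115942029 191.44746376811594
 stand ((543.9899291992188, -251.33006286621094), (70.24295806884766, 160.7925567626953), 3.2459282875061035) 0.07111894108779138
 pctl [[ 0.5075 -0.3295  0.0694]
 [ 0.5799 -0.1722  0.0728]]
(array([ 0.54598569, -0.28629674,  0.15143482]), [array([-0.1, -0. ]), array([0.1, 0. ])])
```

View pics/crop2.png

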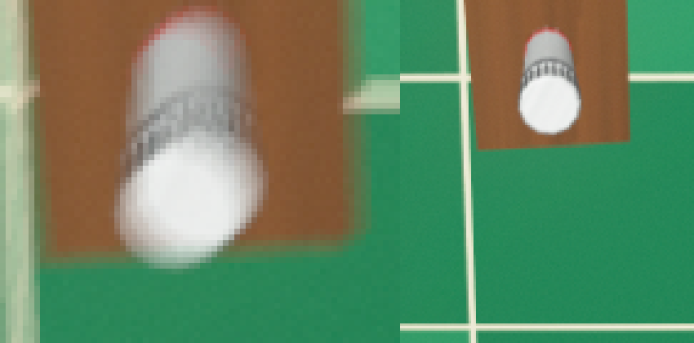

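Stand centre is (0.544,-0.2515) with yaw 3.2°, size 70x160 and top at about 0.070. That puts the hole at (0.546,-0.2864). The measured cap is at (0.546,-0.286,0.156), so the two agree. I'll align, descend and grip.

```bash
python3 -m jog '[{"x":0.004,"y":0.0015,"z":0,"wx":0,"wy":0,"wz":0,"hand":-1},{"x":0.008,"y":0.0027,"z":0.01,"wx":0,"wy":0,"wz":0,"hand":-1},{"x":0.008,"y":0.0027,"z":0.03,"wx":0,"wy":0,"wz":0,"hand":-1},{"x":0.008,"y":0.0027,"z":0.05,"wx":0,"wy":0,"wz":0,"hand":-1},{"x":0.008,"y":0.0027,"z":0.055,"wx":0,"wy":0,"wz":0,"hand":-1}]'
python3 - <<'E'
from h import *
for i in range(2):
    get_image("top");s=observe()
M=R.from_rotvec(s["ee_rot"]).as_matrix();print(s["tcp_pos"],M.round(4),s["ft_force"])
print("shift",M.T@(np.array([.546,-.2862,.098])-s["tcp_pos"]))
E
```

```text
time_s: 2.1
tcp_pos: [0.5468, -0.2832, 0.1742]
ee_rot: [-2.218, -2.221, 0.001]
ft_force: [-0.9, -0.5, -0.2]
width: 0.999
grasp_force: 0.0
[ 0.54745455 -0.28371351  0.17581346] [[-1.2e-03  1.0e+00 -9.0e-04]
 [ 1.0e+00  1.2e-03  7.0e-04]
 [ 7.0e-04 -9.0e-04 -1.0e+00]] [0.98723992 0.55345583 1.12930437]
shift [-0.00254116 -0.00138966  0.07781288]
```

```bash
python3 -m jog '[{"x":-0.0015,"y":-0.001,"z":0.02,"wx":0,"wy":0,"wz":0,"hand":-1},{"x":-0.0025,"y":-0.0014,"z":0.04,"wx":0,"wy":0,"wz":0,"hand":-1},{"x":-0.0025,"y":-0.0014,"z":0.06,"wx":0,"wy":0,"wz":0,"hand":-1},{"x":-0.0025,"y":-0.0014,"z":0.074,"wx":0,"wy":0,"wz":0,"hand":-1},{"x":-0.0025,"y":-0.0014,"z":0.078,"wx":0,"wy":0,"wz":0,"hand":-1}]' 60
python3 -m jog '[{"x":0,"y":0,"z":0,"wx":0,"wy":0,"wz":0,"hand":0},{"x":0,"y":0,"z":0,"wx":0,"wy":0,"wz":0,"hand":0.2},{"x":0,"y":0,"z":0,"wx":0,"wy":0,"wz":0,"hand":0.3},{"x":0,"y":0,"z":0,"wx":0,"wy":0,"wz":0,"hand":0.4},{"x":0,"y":0,"z":0,"wx":0,"wy":0,"wz":0,"hand":0.4}]' 60
```

```text
time_s: 2.7
tcp_pos: [0.546, -0.2866, 0.0976]
ee_rot: [-2.22, -2.222, 0.0]
ft_force: [-0.2, -0.0, 0.2]
width: 1.001
grasp_force: 0.0
time_s: 3.2
tcp_pos: [0.5463, -0.2869, 0.0986]
ee_rot: [2.221, 2.222, 0.0]
ft_force: [0.4, -0.4, 0.1]
width: 0.297
grasp_force: 0.0
```

Run:
```python
from h import *
im,d=get_image("wrist");s=observe();print(s["tcp_pos"],s["ft_force"],s["width"],s["grasp_force"])
np.savez("w3.npz",im=im)
cv2.imwrite("pics/w3.png",im[:,:,::-1])
```

```text
[ 0.54629892 -0.28685103  0.09856121] [-0.8824624  -0.00820135 -0.27676104] 0.2996964124447268 0.0
```

View pics/w3.png

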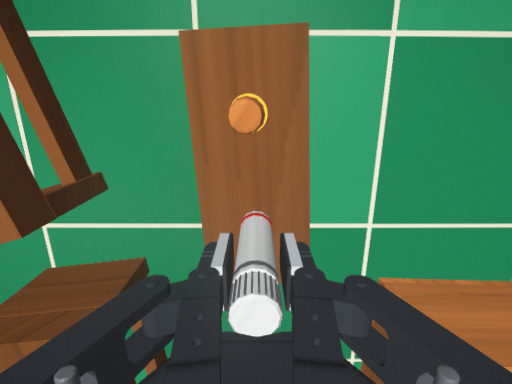

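The punch stands centred between the pads, barrel around (255,270), with about 3 mm free on each side. I'll close.

```bash
python3 -m jog '[{"x":0,"y":0,"z":0,"wx":0,"wy":0,"wz":0,"hand":0.5},{"x":0,"y":0,"z":0,"wx":0,"wy":0,"wz":0,"hand":0.6},{"x":0,"y":0,"z":0,"wx":0,"wy":0,"wz":0,"hand":0.8},{"x":0,"y":0,"z":0,"wx":0,"wy":0,"wz":0,"hand":1},{"x":0,"y":0,"z":0,"wx":0,"wy":0,"wz":0,"hand":1}]' 80
python3 -m jog '[{"x":0,"y":0,"z":0,"wx":0,"wy":0,"wz":0,"hand":1},{"x":0,"y":0,"z":0,"wx":0,"wy":0,"wz":0,"hand":1},{"x":0,"y":0,"z":0,"wx":0,"wy":0,"wz":0,"hand":1}]' 80
python3 - <<'E'
from station import *
f=0
for i in range(4):
    get_image("top");s=observe();f=f+s["ft_force"]/4
print(s["tcp_pos"],s["ee_rot"],f,s["torque"],s["width"],s["grasp_force"])
E
```

```text
time_s: 3.75
tcp_pos: [0.5461, -0.2869, 0.0985]
ee_rot: [-2.221, -2.222, 0.0]
ft_force: [-2.8, 0.3, 4.7]
width: 0.215
grasp_force: 77.8
time_s: 4.05
tcp_pos: [0.546, -0.2869, 0.0985]
ee_rot: [-2.221, -2.222, 0.0]
ft_force: [-3.0, -0.6, 5.5]
width: 0.212
grasp_force: 77.8
[ 0.54606584 -0.28683595  0.09851616] [-2.22062967e+00 -2.22203919e+00  3.60498614e-04] [-2.51149473  0.98159963  5.52113184] [0.15388704 0.61186206 0.02272068] 0.21412295078908178 77.78558850288391
```

Gripped (width 18 mm under 78 N). I'll lift straight up.

```bash
python3 -m jog '[{"x":0,"y":0,"z":-0.005,"wx":0,"wy":0,"wz":0,"hand":1},{"x":0,"y":0,"z":-0.015,"wx":0,"wy":0,"wz":0,"hand":1},{"x":0,"y":0,"z":-0.03,"wx":0,"wy":0,"wz":0,"hand":1},{"x":0,"y":0,"z":-0.05,"wx":0,"wy":0,"wz":0,"hand":1},{"x":0,"y":0,"z":-0.07,"wx":0,"wy":0,"wz":0,"hand":1}]'
python3 -m jog '[{"x":0,"y":0,"z":-0.02,"wx":0,"wy":0,"wz":0,"hand":1},{"x":0,"y":0,"z":-0.04,"wx":0,"wy":0,"wz":0,"hand":1},{"x":0,"y":0,"z":-0.055,"wx":0,"wy":0,"wz":0,"hand":1},{"x":0,"y":0,"z":-0.065,"wx":0,"wy":0,"wz":0,"hand":1},{"x":0,"y":0,"z":-0.065,"wx":0,"wy":0,"wz":0,"hand":1}]'
python3 - <<'E'
from h import *
f=0
p=camera_params("wrist")
im,d=get_image("wrist");np.savez("w4.npz",im=im,d=d,**p);cv2.imwrite("pics/w4.png",im[:,:,::-1])
for i in range(3):
    get_image("top");s=observe();f=f+s["ft_force"]/3
print(s["tcp_pos"],s["ee_rot"],f,s["torque"],s["width"],s["grasp_force"])
ims,d=get_image("scene");cv2.imwrite("pics/s4.png",np.hstack([cv2.resize(ims[60:220,150:310],(400,400),interpolation=3),cv2.resize(im[184:,156:356],(400,400),interpolation=3)])[:,:,::-1])
E
```

```text
time_s: 4.75
tcp_pos: [0.5463, -0.2868, 0.1702]
ee_rot: [2.22, 2.222, 0.0]
ft_force: [0.5, 0.2, -1.3]
width: 0.214
grasp_force: 78.1
time_s: 5.25
tcp_pos: [0.5466, -0.287, 0.2347]
ee_rot: [2.219, 2.221, 0.001]
ft_force: [1.3, -0.6, -1.2]
width: 0.216
grasp_force: 78.1
[ 0.54579993 -0.28664551  0.23230455] [-2.21960622e+00 -2.22118239e+00  6.06449478e-04] [ 0.60427997  0.11484181 -1.53677719] [-0.05302782 -0.00131198 -0.01523835] 0.21282905451194287 78.091059923172
```

View pics/s4.png

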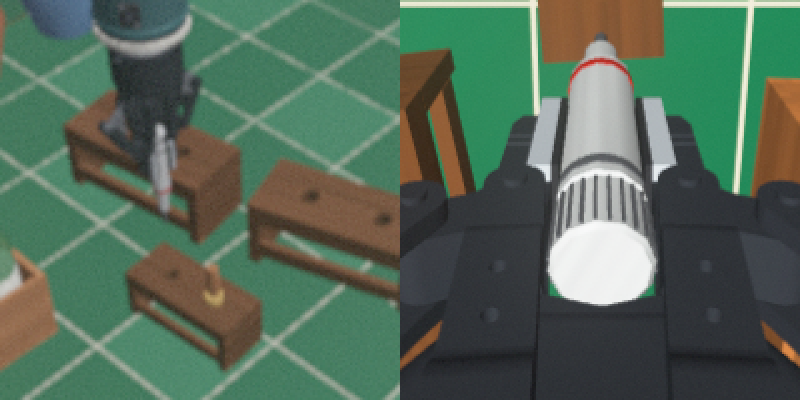

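The wrist and scene crops show the punch upright in the grip, red ring at the front, and clear of the stand. Force is about -1.6 N, which matches its weight. I'll carry it towards the lid.

```bash
python3 -m jog '[{"x":0.02,"y":0.001,"z":0,"wx":0,"wy":0,"wz":0,"hand":1},{"x":0.055,"y":0.003,"z":0,"wx":0,"wy":0,"wz":0,"hand":1},{"x":0.1,"y":0.006,"z":0,"wx":0,"wy":0,"wz":0,"hand":1},{"x":0.145,"y":0.009,"z":0,"wx":0,"wy":0,"wz":0,"hand":1},{"x":0.19,"y":0.012,"z":0,"wx":0,"wy":0,"wz":0,"hand":1}]'
python3 -m jog '[{"x":0.045,"y":0.003,"z":0,"wx":0,"wy":0,"wz":0,"hand":1},{"x":0.09,"y":0.006,"z":0,"wx":0,"wy":0,"wz":0,"hand":1},{"x":0.135,"y":0.009,"z":0,"wx":0,"wy":0,"wz":0,"hand":1},{"x":0.18,"y":0.012,"z":0,"wx":0,"wy":0,"wz":0,"hand":1},{"x":0.22,"y":0.014,"z":0,"wx":0,"wy":0,"wz":0,"hand":1}]'
python3 -m jog '[{"x":0.03,"y":0.001,"z":0,"wx":0,"wy":0,"wz":0,"hand":1},{"x":0.055,"y":0.002,"z":0,"wx":0,"wy":0,"wz":0,"hand":1},{"x":0.07,"y":0.003,"z":0,"wx":0,"wy":0,"wz":0,"hand":1},{"x":0.075,"y":0.003,"z":0,"wx":0,"wy":0,"wz":0,"hand":1},{"x":0.075,"y":0.003,"z":0,"wx":0,"wy":0,"wz":0,"hand":1}]'
python3 - <<'E'
from h import *
f=0
for i in range(4):
    get_image("top")
s=observe();p=camera_params("wrist")
im,d=get_image("wrist");np.savez("w5.npz",im=im,d=d,tcp=s["tcp_pos"],rot=s["ee_rot"],**p);cv2.imwrite("pics/w5.png",im[:,:,::-1])
print(s["tcp_pos"],R.from_rotvec(s["ee_rot"]).as_matrix().round(4),s["ft_force"],s["grasp_force"])
C=cloud(p,d)
m=(C[...,2]>.037)&(C[...,2]<.06)&(np.hypot(C[...,0]-.567,C[...,1]-.257)<.05);P=C[m];(c,r)=cv2.minEnclosingCircle(P[:,:2].astype(np.float32));print("lid",c,r,P[:,2].mean(),P[:,:2].mean(0))
print(proj(p,[*P[:,:2].mean(0),.043]))
E
```

```text
time_s: 6.0
tcp_pos: [0.5577, -0.0951, 0.2328]
ee_rot: [-2.221, -2.221, 0.001]
ft_force: [1.3, 0.4, -1.9]
width: 0.214
grasp_force: 78.1
time_s: 6.5
tcp_pos: [0.5715, 0.1255, 0.2329]
ee_rot: [-2.219, -2.223, 0.0]
ft_force: [1.2, -1.2, -2.7]
width: 0.214
grasp_force: 78.1
time_s: 7.0
tcp_pos: [0.5748, 0.1979, 0.2329]
ee_rot: [-2.22, -2.222, 0.001]
ft_force: [0.5, -0.8, -2.1]
width: 0.216
grasp_force: 78.1
[0.57516486 0.1968079  0.23326377] [[ 1.1e-03  1.0e+00  0.0e+00]
 [ 1.0e+00 -1.1e-03 -5.0e-04]
 [-5.0e-04  0.0e+00 -1.0e+00]] [-0.59886132 -0.62523285 -1.96565976] 78.1450080871582
lid (0.5671841502189636, 0.25845858454704285) 0.03510310500860214 0.04414464864010235 [0.56730063 0.25921158]
[249.24567596 117.58239204]
```

View pics/w5.png

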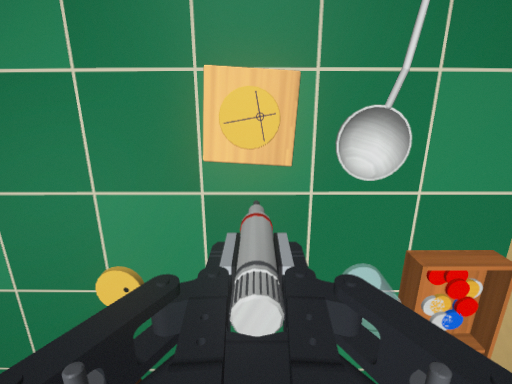

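w5 shows the lid on its block with the scribed circle at about (260,116.5). The punch cap centre is at about (257,313) and the punch tip near (257,204). I'll compute the mark and the punch axis.

Run:
```python
from h import *
z=np.load("w5.npz");p={k:z[k] for k in("intrinsics","distortion","xyz","rotation")};im=z["im"].astype(int);C=cloud(p,z["d"]);t=z["tcp"]
# mark: centroid of dark pixels near the circle, compared against gold
g=im[106:128,249:272].sum(2);w=np.clip(np.percentile(g,70)-g-60,0,None)
v,u=np.mgrid[106:128,249:272];k=np.hypot(u-260,v-116.5)<6;print("dark centroid",(u*w*k).sum()/(w*k).sum(),(v*w*k).sum()/(w*k).sum())
uv=((u*w*k).sum()/(w*k).sum(),(v*w*k).sum()/(w*k).sum())
X=at_z(p,uv,.043);print("mark",X,"from lid centre",np.hypot(*(X[:2]-[.5672,.2588])))
print("top",at_z(camera_params("top"),(131.1,180),.043))
# cap & barrel
B=C[195:340,225:290].reshape(-1,3);B=B[(B[:,2]>t[2]-.05)&(B[:,2]<t[2]+.08)&(np.hypot(*(B[:,:2]-t[:2]).T)<.016)]
top=B[B[:,2]>B[:,2].max()-.006];print("cap",len(top),(top.mean(0)-t).round(4),(top.min(0)-t).round(4),(top.max(0)-t).round(4))
for a in range(-40,60,12):
    q=B[(B[:,2]-t[2]>a/1000)&(B[:,2]-t[2]<(a+12)/1000)]-t
    if len(q)>15:
        f=np.linalg.lstsq(np.c_[2*q[:,:2],np.ones(len(q))],(q[:,:2]**2).sum(1),rcond=None)[0];print(a,len(q),f[:2].round(4),"r",np.sqrt(f[2]+f[0]**2+f[1]**2).round(4),q[:,0].min().round(4),q[:,0].max().round(4),q[:,1].max().round(4))
cv2.imwrite("pics/c5.png",np.hstack([cv2.resize(z["im"][194:244,226:286],(480,400),interpolation=0),cv2.resize(z["im"][101:133,244:276],(320,400)[:2] and (320,400),interpolation=0)])[:,:,::-1])
for zz in(-.0895,-.082,-.0755):
    print(zz,proj(p,t+[0,0.0005,zz]))
```

```text
dark centroid 259.7751178133836 116.13854853911404
mark [0.57922364 0.26077168 0.043     ] from lid centre 0.012184230602318121
top [0.57904815 0.25936206 0.043     ]
cap 373 [0.0001 0.0096 0.0758] [-0.009   0.0084  0.0739] [0.0093 0.0133 0.0799]
-28 204 [-0.0001  0.0005] r 0.0099 -0.0102 0.01 0.0112
-16 248 [-0.      0.0005] r 0.0098 -0.0092 0.01 0.0107
-4 326 [-0.0002  0.0031] r 0.0085 -0.0123 0.0121 0.0107
8 559 [0.0001 0.0067] r 0.0078 -0.0124 0.0125 0.0111
20 684 [0.     0.0072] r 0.0077 -0.0127 0.0127 0.011
32 983 [0.0001 0.0021] r 0.0103 -0.0128 0.0126 0.0115
44 1161 [-0.     -0.0009] r 0.0119 -0.0115 0.0118 0.012
56 2067 [0.0001 0.0031] r 0.0072 -0.0109 0.0115 0.0126
-0.0895 [256.25583635 196.53556873]
-0.082 [256.25260105 199.25550804]
-0.0755 [256.24963495 201.74926625]
```

View pics/c5.png

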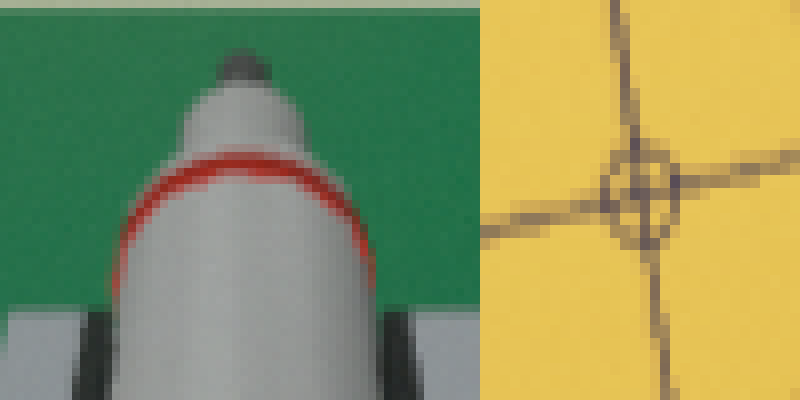

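Wrist mark is (0.5794,0.2608), 12.2 mm from the lid centre as specified. The top camera agrees within 1.5 mm. The punch axis is at TCP +(0,0.0005). I'll move over the mark and lower to a safe hover, with even the longest possible tip about 5 mm clear.

```bash
python3 -m jog '[{"x":0.02,"y":0.001,"z":0,"wx":0,"wy":0,"wz":0,"hand":1},{"x":0.045,"y":0.003,"z":0.01,"wx":0,"wy":0,"wz":0,"hand":1},{"x":0.06,"y":0.004,"z":0.03,"wx":0,"wy":0,"wz":0,"hand":1},{"x":0.0635,"y":0.0042,"z":0.05,"wx":0,"wy":0,"wz":0,"hand":1},{"x":0.0635,"y":0.0042,"z":0.065,"wx":0,"wy":0,"wz":0,"hand":1}]'
python3 -m jog '[{"x":0,"y":0,"z":0.01,"wx":0,"wy":0,"wz":0,"hand":1},{"x":0,"y":0,"z":0.02,"wx":0,"wy":0,"wz":0,"hand":1},{"x":0,"y":0,"z":0.027,"wx":0,"wy":0,"wz":0,"hand":1},{"x":0,"y":0,"z":0.03,"wx":0,"wy":0,"wz":0,"hand":1},{"x":0,"y":0,"z":0.03,"wx":0,"wy":0,"wz":0,"hand":1}]'
python3 - <<'E'
from h import *
f=0
for i in range(4):
    get_image("top");s=observe();f=f+s["ft_force"]/4
s=observe();p=camera_params("wrist")
im,d=get_image("wrist");np.savez("w6.npz",im=im,d=d,tcp=s["tcp_pos"],rot=s["ee_rot"],**p)
print(s["tcp_pos"],R.from_rotvec(s["ee_rot"]).as_matrix().round(4),f,s["grasp_force"])
for zz in(.043,.05,.055,.06):print(zz,proj(p,[s["tcp_pos"][0],s["tcp_pos"][1]+.0005,zz]))
cv2.imwrite("pics/c6.png",cv2.resize(im[150:230,206:306],(800,640)[:2] and (750,600),interpolation=0)[:,:,::-1])
E
```

```text
time_s: 7.75
tcp_pos: [0.5787, 0.2617, 0.167]
ee_rot: [-2.22, -2.222, 0.001]
ft_force: [-0.5, 0.0, -2.5]
width: 0.216
grasp_force: 78.2
time_s: 8.25
tcp_pos: [0.579, 0.2616, 0.1383]
ee_rot: [-2.221, -2.222, 0.0]
ft_force: [-0.5, -0.3, -1.4]
width: 0.214
grasp_force: 78.2
[0.57923917 0.26183558 0.13881555] [[-7.e-04  1.e+00  7.e-04]
 [ 1.e+00  7.e-04  3.e-04]
 [ 3.e-04  7.e-04 -1.e+00]] [-0.1005101   0.21148252 -1.25270729] 78.1862998008728
0.043 [256.16714138 194.44353477]
0.05 [256.16701146 196.85065473]
0.055 [256.16691441 198.65254177]
0.06 [256.16681358 200.52795573]
```

View pics/c6.png

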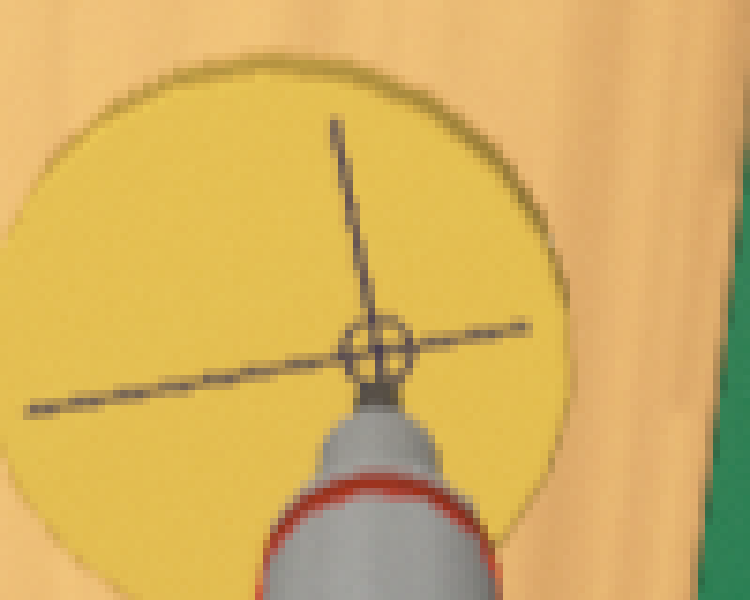

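The tip is in line with the circle in x. The circle centre (255.9,196.2) against the axis projection (256.2,194.4) says to move 1.5 mm toward -y. I'll correct that and start descending.

```bash
python3 -m jog '[{"x":-0.0015,"y":0,"z":0,"wx":0,"wy":0,"wz":0,"hand":1},{"x":-0.0015,"y":0,"z":0.001,"wx":0,"wy":0,"wz":0,"hand":1},{"x":-0.0015,"y":0,"z":0.003,"wx":0,"wy":0,"wz":0,"hand":1},{"x":-0.0015,"y":0,"z":0.003,"wx":0,"wy":0,"wz":0,"hand":1}]'
python3 - <<'E'
from h import *
f=0;q=0
for i in range(5):
    get_image("top");s=observe();f=f+s["ft_force"]/5;q=q+s["tcp_pos"]/5
s=observe();p=camera_params("wrist")
im,d=get_image("wrist");np.savez("w7.npz",im=im,d=d,tcp=q,**p)
print(q,s["tcp_pos"],f)
print(proj(p,[q[0],q[1]+.0005,.043]))
# circle by template of dark pixels
g=im[185:206,245:268].astype(int).sum(2);print(g)
E
```

```text
time_s: 8.9
tcp_pos: [0.5789, 0.2601, 0.135]
ee_rot: [-2.221, -2.222, 0.001]
ft_force: [0.8, 0.4, -2.5]
width: 0.214
grasp_force: 78.2
[0.57897478 0.26025938 0.13522981] [0.57903921 0.26025724 0.1353131 ] [-0.11105965 -0.31273327 -1.66069888]
[256.18389705 195.61521123]
[[499 495 503 498 502 502 501 498 480 267 408 500 496 495 498 496 496 498
  502 498 501 493 496]
 [499 496 502 498 500 500 499 499 481 302 374 502 494 502 496 500 490 497
  495 501 500 500 497]
 [502 499 500 497 499 497 504 503 481 330 350 497 501 501 498 498 495 502
  499 495 499 500 496]
 [502 502 500 498 495 497 499 500 483 361 305 495 496 497 493 502 498 498
  498 495 498 495 494]
 [498 500 499 498 499 496 497 498 489 436 282 476 497 497 494 495 500 498
  497 500 497 497 496]
 [501 498 497 495 498 497 499 500 496 471 267 412 496 491 499 498 496 493
  499 494 496 495 494]
 [494 493 499 496 495 499 496 502 489 418 241 315 417 425 456 498 496 499
  498 496 495 501 497]
 [497 497 496 496 497 501 496 460 404 328 271 268 381 339 328 450 492 494
  501 497 500 500 498]
 [496 495 497 497 500 497 480 350 311 420 359 309 495
[... 508 characters left out ...]
498 497 497 504 499]
 [436 466 497 494 497 495 491 405 317 429 453 360 284 420 284 319 468 496
  496 496 497 498 496]
 [502 500 497 498 496 501 500 489 404 289 354 342 233 323 385 436 498 498
  501 498 496 499 497]
 [502 500 495 501 494 501 495 491 445 256 240 235 236 296 469 501 497 497
  496 496 499 497 498]
 [497 497 496 499 499 496 494 489 376 234 243 236 228 251 401 502 496 497
  498 495 498 497 491]
 [500 497 497 498 494 492 499 478 307 237 262 253 230 239 358 497 498 497
  497 500 502 496 493]
 [501 496 495 498 499 500 500 483 338 361 373 362 340 337 377 494 502 496
  497 497 498 495 498]
 [498 495 502 499 495 497 496 480 424 445 451 439 436 417 402 461 482 498
  498 494 492 500 499]]
```

The circle centre is about (256.2,196) and the axis projects to (256.2,195.6), so they agree within 0.4 mm. I'll feel downwards: there are 10.5 mm of travel between touch and trip, so 2 mm calls are safe.

```bash
for i in 1; do python3 -m jog '[{"x":0,"y":0,"z":0.001,"wx":0,"wy":0,"wz":0,"hand":1},{"x":0,"y":0,"z":0.002,"wx":0,"wy":0,"wz":0,"hand":1}]'; python3 -m jog '[{"x":0,"y":0,"z":0.001,"wx":0,"wy":0,"wz":0,"hand":1},{"x":0,"y":0,"z":0.002,"wx":0,"wy":0,"wz":0,"hand":1}]'; python3 -m jog '[{"x":0,"y":0,"z":0.001,"wx":0,"wy":0,"wz":0,"hand":1},{"x":0,"y":0,"z":0.002,"wx":0,"wy":0,"wz":0,"hand":1}]'; python3 -m jog '[{"x":0,"y":0,"z":0.001,"wx":0,"wy":0,"wz":0,"hand":1},{"x":0,"y":0,"z":0.002,"wx":0,"wy":0,"wz":0,"hand":1}]'; done | grep -E "time|tcp|ft_"
```

```text
time_s: 9.4
tcp_pos: [0.579, 0.2602, 0.1332]
ft_force: [-0.8, 0.5, -1.3]
time_s: 9.6
tcp_pos: [0.579, 0.2602, 0.1312]
ft_force: [0.3, 0.2, -1.8]
time_s: 9.8
tcp_pos: [0.579, 0.2602, 0.1292]
ft_force: [0.9, 0.1, -1.3]
time_s: 10.0
tcp_pos: [0.579, 0.2602, 0.1272]
ft_force: [0.4, -0.1, -1.0]
```

```bash
{ python3 -m jog '[{"x":0,"y":0,"z":0.001,"wx":0,"wy":0,"wz":0,"hand":1}]'; python3 -m jog '[{"x":0,"y":0,"z":0.001,"wx":0,"wy":0,"wz":0,"hand":1}]'; python3 -m jog '[{"x":0,"y":0,"z":0.001,"wx":0,"wy":0,"wz":0,"hand":1}]';  python3 -m jog '[{"x":0,"y":0,"z":0.001,"wx":0,"wy":0,"wz":0,"hand":1}]'; python3 -m jog '[{"x":0,"y":0,"z":0.001,"wx":0,"wy":0,"wz":0,"hand":1}]'; python3 -m jog '[{"x":0,"y":0,"z":0.001,"wx":0,"wy":0,"wz":0,"hand":1}]'; } | grep -E "tcp|ft_"
```

```text
tcp_pos: [0.579, 0.2602, 0.1262]
ft_force: [-0.5, -0.4, -1.8]
tcp_pos: [0.579, 0.2602, 0.1252]
ft_force: [-0.3, -0.1, -2.5]
tcp_pos: [0.579, 0.2602, 0.1242]
ft_force: [-0.6, -0.8, -2.3]
tcp_pos: [0.579, 0.2602, 0.1232]
ft_force: [0.5, 0.4, -1.8]
tcp_pos: [0.579, 0.2603, 0.1223]
ft_force: [-0.1, 0.1, 1.8]
tcp_pos: [0.5792, 0.2604, 0.1215]
ft_force: [-0.3, -0.3, 3.5]
```

Touch is at TCP z of about 0.1228, so the trip is expected near 0.1123. A quick numeric check of the tip inside the circle before pressing.

Run:
```python
from h import *
p=camera_params("wrist");im,d=get_image("wrist");s=observe();q=s["tcp_pos"];print(q,s["ft_force"])
print(proj(p,[q[0],q[1]+.0005,.043]),"circle edges +-4mm",proj(p,[q[0],q[1]+.0045,.043]),proj(p,[q[0]+.004,q[1]+.0005,.043]))
print((im[188:210,248:266].astype(int).sum(2)//10))
```

```text
[0.57913716 0.26033623 0.12139945] [-0.4983939  -1.20595862  3.50002605]
[256.14569425 200.66235944] circle edges +-4mm [256.14457386 196.01179006] [261.01967723 200.66175264]
[[49 49 49 49 48 32 34 49 49 49 49 49 49 49 49 49 49 49]
 [50 49 49 49 48 35 31 49 49 49 49 49 50 49 49 49 49 49]
 [49 49 49 49 49 43 27 47 49 49 49 49 49 49 49 49 49 49]
 [49 49 49 49 49 47 24 40 49 49 49 49 49 49 49 49 49 49]
 [49 49 49 49 49 47 27 36 49 49 49 49 49 49 49 49 49 50]
 [49 49 50 49 49 48 31 34 49 49 49 49 49 49 50 49 49 49]
 [50 49 50 49 49 48 33 31 50 49 49 49 49 49 49 49 49 50]
 [49 49 49 49 49 48 40 27 45 47 49 49 49 49 49 49 49 49]
 [49 49 49 49 49 43 37 23 33 36 41 44 49 49 49 49 49 50]
 [49 49 49 49 41 28 26 23 29 37 32 32 45 49 49 49 49 49]
 [49 49 49 44 29 37 40 30 35 49 44 38 32 45 49 49 49 46]
 [49 49 48 35 35 48 48 32 32 49 49 44 23 31 42 41 39 35]
 [49 49 46 27 43 47 43 33 27 41 40 34 23 22 30 28 33 38]
 [44 43 40 23 35 37 31 30 24 24 24 37 31 25 42 43 46 49]
 [32 30 30 23 24 28 23 23 24 22 26 43 37 30 49 49 49 49]
 [38 40 40 28 24 31 23 25 23 23 22 29 31 37 49 49 49 49]
 [49 49 48 41 27 30 33 36 34 33 29 29 30 46 49 49 49 49]
 [49 49 49 47 38 38 43 44 43 42 39 38 38 48 49 49 49 49]
 [49 49 48 45 43 44 45 45 44 43 42 41 41 44 48 49 49 49]
 [49 48 43 44 44 44 45 44 44 43 42 41 40 39 42 47 49 49]
 [49 44 42 44 45 45 45 45 44 43 43 41 39 38 38 42 49 49]
 [48 40 42 44 44 45 45 45 44 43 42 41 40 38 37 38 48 49]]
```

The tip is centred in the circle to within about 0.5 mm. Pressing on: about 6 mm at first, then finely.

```bash
{ python3 -m jog '[{"x":0,"y":0,"z":0.001,"wx":0,"wy":0,"wz":0,"hand":1},{"x":0,"y":0,"z":0.002,"wx":0,"wy":0,"wz":0,"hand":1}]'; python3 -m jog '[{"x":0,"y":0,"z":0.001,"wx":0,"wy":0,"wz":0,"hand":1},{"x":0,"y":0,"z":0.002,"wx":0,"wy":0,"wz":0,"hand":1}]';  python3 -m jog '[{"x":0,"y":0,"z":0.001,"wx":0,"wy":0,"wz":0,"hand":1},{"x":0,"y":0,"z":0.002,"wx":0,"wy":0,"wz":0,"hand":1}]'; } | grep -E "tcp|ft_|ee"
```

```text
tcp_pos: [0.5792, 0.2604, 0.1196]
ee_rot: [2.221, 2.222, 0.001]
ft_force: [-1.0, -0.0, 5.9]
tcp_pos: [0.5794, 0.2604, 0.1178]
ee_rot: [2.221, 2.222, 0.001]
ft_force: [-1.4, -1.6, 9.4]
tcp_pos: [0.5794, 0.2605, 0.116]
ee_rot: [2.22, 2.222, 0.002]
ft_force: [-1.1, -1.8, 12.7]
```

```bash
{ python3 -m jog '[{"x":0,"y":0,"z":0.0005,"wx":0,"wy":0,"wz":0,"hand":1}]'; python3 -m jog '[{"x":0,"y":0,"z":0.0005,"wx":0,"wy":0,"wz":0,"hand":1}]'; python3 -m jog '[{"x":0,"y":0,"z":0.0005,"wx":0,"wy":0,"wz":0,"hand":1}]'; } | grep -E "tcp|ft_|grasp"
```

```text
tcp_pos: [0.5794, 0.2606, 0.1156]
ft_force: [-1.3, -0.1, 12.4]
grasp_force: 79.1
tcp_pos: [0.5794, 0.2606, 0.1151]
ft_force: [-1.8, -0.9, 13.2]
grasp_force: 79.2
tcp_pos: [0.5795, 0.2606, 0.1147]
ft_force: [-2.7, -0.9, 12.5]
grasp_force: 79.3
```

```bash
{ python3 -m jog '[{"x":0,"y":0,"z":0.0005,"wx":0,"wy":0,"wz":0,"hand":1}]'; python3 -m jog '[{"x":0,"y":0,"z":0.0005,"wx":0,"wy":0,"wz":0,"hand":1}]'; python3 -m jog '[{"x":0,"y":0,"z":0.0005,"wx":0,"wy":0,"wz":0,"hand":1}]'; } | grep -E "tcp|ft_|grasp"
```

```text
tcp_pos: [0.5795, 0.2606, 0.1143]
ft_force: [-2.0, -0.9, 14.0]
grasp_force: 79.3
tcp_pos: [0.5795, 0.2606, 0.1138]
ft_force: [-1.4, -1.4, 13.9]
grasp_force: 79.3
tcp_pos: [0.5795, 0.2606, 0.1133]
ft_force: [-1.9, -0.9, 12.5]
grasp_force: 79.3
```

```bash
{ python3 -m jog '[{"x":0,"y":0,"z":0.0005,"wx":0,"wy":0,"wz":0,"hand":1}]'; python3 -m jog '[{"x":0,"y":0,"z":0.0004,"wx":0,"wy":0,"wz":0,"hand":1}]'; } | grep -E "tcp|ft_|grasp"
```

```text
tcp_pos: [0.5795, 0.2606, 0.1127]
ft_force: [-2.8, -0.8, 13.3]
grasp_force: 79.3
tcp_pos: [0.5794, 0.2606, 0.1123]
ft_force: [-2.0, -1.1, 11.5]
grasp_force: 79.3
```

```bash
python3 -m jog '[{"x":0,"y":0,"z":0.0004,"wx":0,"wy":0,"wz":0,"hand":1}]' | grep -E "tcp|ft_|grasp"
```

```text
tcp_pos: [0.5794, 0.2605, 0.1117]
ft_force: [-1.6, 0.5, 8.1]
grasp_force: 79.2
```

```bash
python3 -m jog '[{"x":0,"y":0,"z":0.0004,"wx":0,"wy":0,"wz":0,"hand":1}]' | grep -E "tcp|ft_|grasp"
```

```text
tcp_pos: [0.5792, 0.2604, 0.111]
ft_force: [-0.3, 0.3, 3.5]
grasp_force: 79.1
```

Run:
```python
from station import *
for i in range(3):
    get_image("top");s=observe();print(s["tcp_pos"].round(4),s["ft_force"].round(1))
```

```text
[0.5791 0.2603 0.1108] [-0.7 -0.6  2.7]
[0.5791 0.2603 0.1108] [-0.3  0.7  2.9]
[0.5791 0.2603 0.1107] [-0.4 -0.5  3.1]
```

The force collapsed from about 15 N to about 4.5 N, net of the punch's weight. The spring has snapped and the stop was not reached. I'll lift straight up and check the lid.

```bash
python3 -m jog '[{"x":0,"y":0,"z":-0.004,"wx":0,"wy":0,"wz":0,"hand":1},{"x":0,"y":0,"z":-0.01,"wx":0,"wy":0,"wz":0,"hand":1},{"x":0,"y":0,"z":-0.018,"wx":0,"wy":0,"wz":0,"hand":1},{"x":0,"y":0,"z":-0.03,"wx":0,"wy":0,"wz":0,"hand":1},{"x":0,"y":0,"z":-0.05,"wx":0,"wy":0,"wz":0,"hand":1}]'
python3 -m jog '[{"x":0,"y":0,"z":-0.02,"wx":0,"wy":0,"wz":0,"hand":1},{"x":0,"y":0,"z":-0.045,"wx":0,"wy":0,"wz":0,"hand":1},{"x":0,"y":0,"z":-0.065,"wx":0,"wy":0,"wz":0,"hand":1},{"x":0,"y":0,"z":-0.073,"wx":0,"wy":0,"wz":0,"hand":1},{"x":0,"y":0,"z":-0.073,"wx":0,"wy":0,"wz":0,"hand":1}]'
python3 - <<'E'
from h import *
for i in range(4): get_image("top")
s=observe();p=camera_params("wrist");im,d=get_image("wrist");t=s["tcp_pos"];C=cloud(p,d)
print(t,R.from_rotvec(s["ee_rot"]).as_matrix().round(4),s["ft_force"])
m=(C[...,2]>.037)&(C[...,2]<.06)&(np.hypot(C[...,0]-.567,C[...,1]-.257)<.05);P=C[m];print("lid",cv2.minEnclosingCircle(P[:,:2].astype(np.float32)),P[:,2].mean())
B=C[195:340,225:290].reshape(-1,3)
for a in(-28,-20,-12):
    q=B-t;q=q[(q[:,2]>a/1000)&(q[:,2]<(a+8)/1000)&(np.hypot(q[:,0],q[:,1])<.014)]
    f=np.linalg.lstsq(np.c_[2*q[:,:2],np.ones(len(q))],(q[:,:2]**2).sum(1),rcond=None)[0];print(a,len(q),f[:2].round(4),np.sqrt(f[2]+f[0]**2+f[1]**2).round(4),q[:,1].max().round(4))
red=(im[...,0]>150)&(im[...,1]<70)&(im[...,2]<70);red[:,:225]=0;red[:,290:]=0;red[:195]=0;red[260:]=0;v,u=np.nonzero(red);print("ring",u.min(),u.max(),v.min(),v.max(),(C[red]-t).mean(0))
im=np.load("w5.npz")["im"].astype(int);red=(im[...,0]>150)&(im[...,1]<70)&(im[...,2]<70);red[:,:225]=0;red[:,290:]=0;red[:195]=0;red[260:]=0;v,u=np.nonzero(red);print("ring before",u.min(),u.max(),v.min(),v.max())
print("to above hole:",np.array([.5461,-.2868,t[2]])-t)
E
```

```text
time_s: 12.9
tcp_pos: [0.5784, 0.2598, 0.1605]
ee_rot: [-2.22, -2.222, 0.003]
ft_force: [0.5, 0.5, -1.5]
width: 0.213
grasp_force: 78.3
time_s: 13.4
tcp_pos: [0.5793, 0.2603, 0.2346]
ee_rot: [2.22, 2.222, 0.002]
ft_force: [-0.4, -0.4, -2.3]
width: 0.216
grasp_force: 78.3
[0.57859712 0.25995124 0.23242482] [[-7.0e-04  1.0e+00 -1.6e-03]
 [ 1.0e+00  7.0e-04 -6.0e-04]
 [-6.0e-04 -1.6e-03 -1.0e+00]] [ 1.21470966 -0.86830452 -2.13090167]
lid ((0.5671926140785217, 0.2583370506763458), 0.03508063033223152) 0.04412760913127721
-28 102 [0.     0.0006] 0.0099 0.011
-20 179 [-0.      0.0003] 0.0099 0.0107
-12 163 [0.     0.0005] 0.0098 0.0106
ring 242 271 214 225 [-0.00187196  0.00904464 -0.02143869]
ring before 243 271 214 225
to above hole: [-0.03249712 -0.54675124  0.        ]
```

The lid is unmoved and the punch hasn't slipped in the grip. Carrying it back to above the hole.

```bash
python3 -m jog '[{"x":-0.02,"y":-0.001,"z":0,"wx":0,"wy":0,"wz":0,"hand":1},{"x":-0.055,"y":-0.003,"z":0,"wx":0,"wy":0,"wz":0,"hand":1},{"x":-0.1,"y":-0.006,"z":0,"wx":0,"wy":0,"wz":0,"hand":1},{"x":-0.145,"y":-0.009,"z":0,"wx":0,"wy":0,"wz":0,"hand":1},{"x":-0.19,"y":-0.012,"z":0,"wx":0,"wy":0,"wz":0,"hand":1}]' >/dev/null
python3 -m jog '[{"x":-0.045,"y":-0.003,"z":0,"wx":0,"wy":0,"wz":0,"hand":1},{"x":-0.09,"y":-0.006,"z":0,"wx":0,"wy":0,"wz":0,"hand":1},{"x":-0.135,"y":-0.009,"z":0,"wx":0,"wy":0,"wz":0,"hand":1},{"x":-0.18,"y":-0.012,"z":0,"wx":0,"wy":0,"wz":0,"hand":1},{"x":-0.22,"y":-0.013,"z":0,"wx":0,"wy":0,"wz":0,"hand":1}]' >/dev/null
python3 -m jog '[{"x":-0.045,"y":-0.002,"z":0,"wx":0,"wy":0,"wz":0,"hand":1},{"x":-0.085,"y":-0.005,"z":0,"wx":0,"wy":0,"wz":0,"hand":1},{"x":-0.115,"y":-0.007,"z":0,"wx":0,"wy":0,"wz":0,"hand":1},{"x":-0.132,"y":-0.007,"z":0,"wx":0,"wy":0,"wz":0,"hand":1},{"x":-0.136,"y":-0.0075,"z":0,"wx":0,"wy":0,"wz":0,"hand":1}]'
python3 - <<'E'
from h import *
q=0
for i in range(8):
    get_image("top")
    if i>2: q=q+observe()["tcp_pos"]/5
s=observe();M=R.from_rotvec(s["ee_rot"]).as_matrix();print(q,M.round(4),s["ft_force"])
print("shift",M.T@(np.array([.5461,-.2868,.0985])-q))
p=camera_params("wrist");im,d=get_image("wrist");np.savez("w8.npz",im=im,d=d,tcp=q,**p);C=cloud(p,d)
m=(abs(C[...,2]-.07)<.005)&(abs(C[...,0]-.545)<.06)&(abs(C[...,1]+.253)<.11);r=cv2.minAreaRect(C[m][:,:2].astype(np.float32)*1000);print(r)
E
```

```text
time_s: 15.15
tcp_pos: [0.5465, -0.2873, 0.2328]
ee_rot: [-2.222, -2.219, 0.001]
ft_force: [0.1, 0.4, -1.8]
width: 0.212
grasp_force: 78.3
[ 0.54728413 -0.28436754  0.23366368] [[-1.9e-03  1.0e+00  2.0e-04]
 [ 1.0e+00  1.9e-03  1.0e-04]
 [ 1.0e-04  2.0e-04 -1.0e+00]] [-0.23908135 -0.14319927 -1.48834993]
shift [-0.00243867 -0.00121655  0.13516328]
((543.9169311523438, -251.3725128173828), (70.21363067626953, 160.71893310546875), 3.257014751434326)
```

```bash
python3 -m jog '[{"x":-0.0024,"y":-0.0012,"z":0.01,"wx":0,"wy":0,"wz":0,"hand":1},{"x":-0.0024,"y":-0.0012,"z":0.03,"wx":0,"wy":0,"wz":0,"hand":1},{"x":-0.0024,"y":-0.0012,"z":0.05,"wx":0,"wy":0,"wz":0,"hand":1},{"x":-0.0024,"y":-0.0012,"z":0.064,"wx":0,"wy":0,"wz":0,"hand":1},{"x":-0.0024,"y":-0.0012,"z":0.07,"wx":0,"wy":0,"wz":0,"hand":1}]'
python3 - <<'E'
from h import *
q=0
for i in range(8):
    get_image("top")
    if i>2: q=q+observe()["tcp_pos"]/5
s=observe();M=R.from_rotvec(s["ee_rot"]).as_matrix();print(q,M.round(4),s["ft_force"])
print("shift",M.T@(np.array([.5461,-.2868,.0985])-q))
E
```

```text
time_s: 16.1
tcp_pos: [0.545, -0.288, 0.1618]
ee_rot: [-2.219, -2.221, 0.001]
ft_force: [0.3, -0.1, -2.6]
width: 0.215
grasp_force: 78.3
[ 0.54603415 -0.2883582   0.16431373] [[-6.e-04  1.e+00  8.e-04]
 [ 1.e+00  6.e-04 -5.e-04]
 [-5.e-04  8.e-04 -1.e+00]] [-0.2723611  -0.05399036 -1.79476083]
shift [1.59129002e-03 1.20088647e-05 6.58129713e-02]
```

```bash
python3 -m jog '[{"x":0.0016,"y":0,"z":0,"wx":0,"wy":0,"wz":0,"hand":1},{"x":0.0016,"y":0,"z":0.005,"wx":0,"wy":0,"wz":0,"hand":1},{"x":0.0016,"y":0,"z":0.015,"wx":0,"wy":0,"wz":0,"hand":1},{"x":0.0016,"y":0,"z":0.025,"wx":0,"wy":0,"wz":0,"hand":1},{"x":0.0016,"y":0,"z":0.03,"wx":0,"wy":0,"wz":0,"hand":1}]'
python3 - <<'E'
from h import *
q=0
for i in range(6):
    get_image("top")
    if i>2: q=q+observe()["tcp_pos"]/3
s=observe();M=R.from_rotvec(s["ee_rot"]).as_matrix();print(q,s["ft_force"])
print("shift",M.T@(np.array([.5461,-.2868,.0985])-q))
E
```

```text
time_s: 17.0
tcp_pos: [0.5451, -0.2864, 0.1319]
ee_rot: [-2.219, -2.221, 0.001]
ft_force: [0.8, 1.2, -2.0]
width: 0.212
grasp_force: 78.3
[ 0.54582996 -0.28662716  0.13371274] [ 0.39861766  0.94813478 -1.4209024 ]
shift [-0.00016749  0.00025666  0.03521286]
```

```bash
{ python3 -m jog '[{"x":0,"y":0.0002,"z":0.003,"wx":0,"wy":0,"wz":0,"hand":1},{"x":0,"y":0.0002,"z":0.006,"wx":0,"wy":0,"wz":0,"hand":1},{"x":0,"y":0.0002,"z":0.009,"wx":0,"wy":0,"wz":0,"hand":1},{"x":0,"y":0.0002,"z":0.012,"wx":0,"wy":0,"wz":0,"hand":1}]'; python3 -m jog '[{"x":0,"y":0,"z":0.003,"wx":0,"wy":0,"wz":0,"hand":1},{"x":0,"y":0,"z":0.006,"wx":0,"wy":0,"wz":0,"hand":1},{"x":0,"y":0,"z":0.009,"wx":0,"wy":0,"wz":0,"hand":1}]'; }|grep -E "tcp|ft_"
```

```text
tcp_pos: [0.5458, -0.2866, 0.1212]
ft_force: [-0.6, -0.5, -1.9]
tcp_pos: [0.5459, -0.2866, 0.1123]
ft_force: [-0.5, 0.4, -2.1]
```

Inside the hole with no contact force. About 13.8 mm remain.

```bash
{ python3 -m jog '[{"x":0,"y":0,"z":0.003,"wx":0,"wy":0,"wz":0,"hand":1},{"x":0,"y":0,"z":0.006,"wx":0,"wy":0,"wz":0,"hand":1},{"x":0,"y":0,"z":0.009,"wx":0,"wy":0,"wz":0,"hand":1},{"x":0,"y":0,"z":0.011,"wx":0,"wy":0,"wz":0,"hand":1}]'; python3 -m jog '[{"x":0,"y":0,"z":0.001,"wx":0,"wy":0,"wz":0,"hand":1},{"x":0,"y":0,"z":0.0015,"wx":0,"wy":0,"wz":0,"hand":1}]'; python3 -m jog '[{"x":0,"y":0,"z":0.0005,"wx":0,"wy":0,"wz":0,"hand":1},{"x":0,"y":0,"z":0.0005,"wx":0,"wy":0,"wz":0,"hand":1}]'; }|grep -E "tcp|ft_"
```

```text
tcp_pos: [0.5458, -0.2865, 0.1012]
ft_force: [0.1, -0.1, -1.0]
tcp_pos: [0.5459, -0.2866, 0.1]
ft_force: [1.3, 0.2, -1.7]
tcp_pos: [0.5459, -0.2866, 0.0996]
ft_force: [-0.8, 0.6, -2.1]
```

```bash
{ python3 -m jog '[{"x":0,"y":0,"z":0.0005,"wx":0,"wy":0,"wz":0,"hand":1},{"x":0,"y":0,"z":0.0005,"wx":0,"wy":0,"wz":0,"hand":1}]'; python3 -m jog '[{"x":0,"y":0,"z":0.0004,"wx":0,"wy":0,"wz":0,"hand":1},{"x":0,"y":0,"z":0.0004,"wx":0,"wy":0,"wz":0,"hand":1}]'; python3 -m jog '[{"x":0,"y":0,"z":0.0003,"wx":0,"wy":0,"wz":0,"hand":1},{"x":0,"y":0,"z":0.0003,"wx":0,"wy":0,"wz":0,"hand":1}]'; }|grep -E "tcp|ft_"
```

```text
tcp_pos: [0.5459, -0.2866, 0.0991]
ft_force: [1.2, -1.4, -1.7]
tcp_pos: [0.5459, -0.2866, 0.0987]
ft_force: [-0.1, -0.2, -2.3]
tcp_pos: [0.5459, -0.2866, 0.0985]
ft_force: [-1.7, 1.0, 1.9]
```

The shoulder rests on the stand. I'll ease the grip to 20 N, then open gradually.

```bash
{ python3 -m jog '[{"x":0,"y":0,"z":0,"wx":0,"wy":0,"wz":0,"hand":1},{"x":0,"y":0,"z":0,"wx":0,"wy":0,"wz":0,"hand":1}]' 20; python3 -m jog '[{"x":0,"y":0,"z":0,"wx":0,"wy":0,"wz":0,"hand":0.5},{"x":0,"y":0,"z":0,"wx":0,"wy":0,"wz":0,"hand":0.4},{"x":0,"y":0,"z":0,"wx":0,"wy":0,"wz":0,"hand":0.3},{"x":0,"y":0,"z":0,"wx":0,"wy":0,"wz":0,"hand":0.1},{"x":0,"y":0,"z":0,"wx":0,"wy":0,"wz":0,"hand":0.0}]' 20; python3 -m jog '[{"x":0,"y":0,"z":0,"wx":0,"wy":0,"wz":0,"hand":-0.3},{"x":0,"y":0,"z":0,"wx":0,"wy":0,"wz":0,"hand":-0.5},{"x":0,"y":0,"z":0,"wx":0,"wy":0,"wz":0,"hand":-0.5}]'; }|grep -E "time|tcp|ft_|width|grasp"
python3 - <<'E'
from h import *
s=observe();p=camera_params("wrist");im,d=get_image("wrist");C=cloud(p,d);q=C.reshape(-1,3)-[.546,-.2866,0]
r=np.hypot(q[:,0],q[:,1])
for a in(.075,.085,.095,.105,.115):
    k=q[(q[:,2]>a)&(q[:,2]<a+.01)&(r<.013)];f=np.linalg.lstsq(np.c_[2*k[:,:2],np.ones(len(k))],(k[:,:2]**2).sum(1),rcond=None)[0];print(a,len(k),f[:2].round(4),k[:,1].max().round(4))
k=q[(r<.008)];print("cap z",np.percentile(k[:,2],[50,90,98]).round(4))
E
```

```text
time_s: 19.6
tcp_pos: [0.5459, -0.2866, 0.0985]
ft_force: [-1.6, 0.4, 4.0]
width: 0.214
grasp_force: 78.3
time_s: 20.1
tcp_pos: [0.5459, -0.2865, 0.0983]
ft_force: [0.9, -0.4, -0.4]
width: 0.498
grasp_force: 0.0
time_s: 20.4
tcp_pos: [0.5459, -0.2866, 0.0983]
ft_force: [-0.2, 0.0, 0.3]
width: 0.75
grasp_force: 0.0
0.075 203 [-0.0002  0.0005] 0.0111
0.085 214 [-0.0001  0.0007] 0.0107
0.095 253 [-0.0002  0.0007] 0.0108
0.105 299 [-0.0002  0.0007] 0.0109
0.115 376 [-0.0002  0.0007] 0.0109
cap z [0.157  0.1576 0.1579]
```

The punch stands upright at home: cap z 0.157, axis at (0.546,-0.286). I'll retreat straight up and do a final check.

```bash
python3 -m jog '[{"x":0,"y":0,"z":-0.01,"wx":0,"wy":0,"wz":0,"hand":-0.5},{"x":0,"y":0,"z":-0.03,"wx":0,"wy":0,"wz":0,"hand":-0.5},{"x":0,"y":0,"z":-0.06,"wx":0,"wy":0,"wz":0,"hand":-0.5},{"x":0,"y":0,"z":-0.1,"wx":0,"wy":0,"wz":0,"hand":-0.5},{"x":0,"y":0,"z":-0.14,"wx":0,"wy":0,"wz":0,"hand":-0.5}]'
python3 - <<'E'
from h import *
for i in range(6): get_image("top")
s=observe();p=camera_params("wrist");im,d=get_image("wrist");C=cloud(p,d);print(s["time_s"],s["tcp_pos"],s["ft_force"])
m=(np.hypot(C[...,0]-.546,C[...,1]+.286)<.02)&(C[...,2]>.146)&(C[...,2]<.17);print("cap",C[m].min(0).round(4),C[m].max(0).round(4))
it,dt=get_image("top");C=cloud(camera_params("top"),dt);m=(C[...,2]>.038)&(C[...,2]<.06)&(np.hypot(C[...,0]-.567,C[...,1]-.257)<.05);print("lid",np.median(C[m],0))
a=np.load("top0.npz")["im"].astype(int);df=abs(it.astype(int)-a).sum(2)>120;v,u=np.nonzero(df[:300,60:]);print(len(u),np.percentile(u+60,[0,5,50,95,100]) if len(u) else 0,np.percentile(v,[0,5,50,95,100]) if len(u) else 0, df[160:210,105:160].sum())
E
```

```text
time_s: 20.95
tcp_pos: [0.5457, -0.2863, 0.2405]
ee_rot: [-2.22, -2.222, -0.0]
ft_force: [0.5, 0.2, -0.4]
width: 0.752
grasp_force: 0.0
21.25 [ 0.54544469 -0.28647226  0.23777502] [ 0.55858847 -0.15087357 -0.36049892]
cap [ 0.5357 -0.2965  0.1461] [ 0.5561 -0.2758  0.1593]
lid [0.56615511 0.25595006 0.04289931]
2652 [308. 323. 359. 394. 404.] [122. 132. 181. 279. 299.] 0
```

The cap reads the same as at the start, the lid is unchanged, and the only differences in the top image are the arm itself.

```bash
python3 -c "
from station import *
print(finish_job())"
```

```text
the job is handed in; nothing more can be done
None
```

The lid is punched at its mark: I felt the spring trip and stopped short of the hard stop. The punch hangs upright on its shoulder in its own stand hole, released, and the job was handed in at about 21 s.

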